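# Wind the dish stage on by one turn

## Task

Move the dish on the stage along by one step: with your fingertips, push the upright handle of the horizontal hand wheel clockwise (seen from above) through exactly one full turn, so that the handle comes back to where it stood at the start, and then let go. Push the handle gently without gripping it hard, do not touch the sliding carriage or its dish, and leave the things standing around where they are.

Things in the scene. Friction and masses are not known exactly. Their poses are not given: they have to be found in the camera images.
- stage: the dish stage, fixed to the bench: a low grey bed 110 x 315 x 15 mm (long along its own y) with a gear housing and a horizontal black three-spoked hand wheel at one end, and two rails with a sliding carriage along the rest. Origin: on the bench (z = 0) straight below the wheel's axis. Its +y points along the bed from the carriage to the wheel, its x across the bed, z up; the bed reaches from y = +60 to y = -255 mm. Its place and yaw differ from run to run.
- feedwheel (a joint): turn of the hand wheel in rad, about a vertical axis; it grows as the wheel turns clockwise seen from above, and one full turn is 6.283. It starts anywhere from 0 to 2.4. End stops at -0.15 and 14, so it does not stop by itself after one turn. At 0 the handle lies on the stage's -x side of the axis, at 1.571 on its +y side (stage axes). It is stiff (about 0.12 N m, some 2.7 N at the handle) and stays where it is left. The carriage creeps 20 mm away from the wheel per turn.
- wheel_hub (a point): centre of the hub's top, on the wheel's axis, 69 mm above the bench. The wheel's rim is a round bar of 12 mm, mid-line radius 45 mm, top at 68 mm above the bench; hub and spokes are no higher than 69 mm, so only the handle stands above 70 mm.
- handle_mid (a point): middle of the upright handle that stands on the rim, 45 mm from the wheel's axis: a round white plastic grip 14 to 18 mm thick and 45 mm tall, from 69 to 114 mm above the bench; this point is 91.5 mm above the bench. The grip revolves freely on its own spindle.
- crank_handle: the same handle; origin at the centre of its foot, 69 mm above the bench; z up.
- carriage: the sliding carriage, an aluminium plate 94 x 94 x 10 mm with a filled round dish (92 mm, 16 mm high) fixed on it; origin at the centre of the plate's underside, 36 mm above the bench; the top of the dish is 62 mm above the bench. The wheel drives it; it must not be touched.
- small_bottle: bystander, loose: small white bottle with a cap, 44 mm across, 92 mm tall; origin at the centre of its underside. Not to be moved.
- brass_weight: bystander, loose: cylindrical knobbed balance weight, 29 mm across, 50 mm tall; origin at the centre of its underside. Not to be moved.
- stopper: bystander, loose: rubber stopper, 29 mm across, 26 mm tall; origin at the centre of its underside. Not to be moved.
- tweezers: bystander, loose: forceps lying flat, 14 x 120 x 9 mm; origin at the centre of its underside. Not to be moved.
- small_beaker: bystander, loose: empty glass beaker, 55 mm across, 68 mm tall; origin at the centre of its underside. Not to be moved.

How it is judged:
By the outcome, as a careful person would: the job done as asked, in the order asked, and still so for the second after the job is handed in, with the robot touching nothing.
It also fails if it takes over 61 s, if anything falls off the work surface, if the arm or the gripper's body presses on something with over 40 N, if the wrist force passes 120 N, or if a joint passes its speed limit or range.

## Robot

A 7-joint arm with a two-finger parallel gripper is mounted at the origin on the work surface; the furniture and walls round the work are solid. World frame = base frame: x ahead of the robot, y to its left, z up, the work surface at z = 0. Lengths are in m, angles in rad, forces in N, time in s.
With the tool pointing down it reaches from about 0.4 to 0.875 m from the base axis. Payload 4.4 kg.
Tool frame: the origin (TCP) lies midway between the tips of the shut fingers; the grasp point (between the pads) lies 19 mm behind it (r.grasp_offset is the distance from the TCP to the grasp point, in m); z points along the fingers, y is the direction in which the jaws open and shut (so a half turn about z gives the same grasp; the last joint's range is limited). The gripper opens to 85 mm and grips with 20 to 120 N. Pads are 22 mm wide; open, the fingers measure 114 mm over their backs; the gripper's body (76 mm by 85 mm) begins 54 mm behind the grasp point. The pads swing forward as they close: fully open they stand 13 mm farther back than shut.
Start: joints at [1.064, 0.628, 0.038, 1.517, -0.027, 0.996, -0.02], TCP at [0.277, -0.588, 0.194] pointing down, gripper open.
Joint ranges: [-3.06, 3.06], [-0.37, 2.12], [-1.25, 1.32], [0.18, 2.47], [-1.1, 4.24], [0.23, 1.98], [-2.94, 2.94]. Speed limits (rad/s): [2.57, 2.57, 3.14, 3.14, 3.14, 3.14, 3.14].

## Interface

Orientations are given as a unit quaternion [x, y, z, w].
In Python, from workcell import telemetry, read_camera, r, nets gives the robot as it stands.
- The arm moves only by the tool send_rows, never from a script. Its argument "motion" is a list of rows, each a list of 2 entries, a list of its own where there are three numbers: the shift along the world's x, y, z in mm, then the turn about the world's z in rad. In form: [[[dx, dy, dz], yaw], ...]. A call has 1 to 20 rows; each row is the pose to reach, as a shift and turn from the pose commanded when the call began; what a row does not reach only later rows make up. A row lasts 1/12 s, in which the tool goes at most 41.7 mm and 7.16 degrees, less where a joint would pass 70% of its speed; a pose out of reach is approached as far as the arm can. A call with a gripper value outside its range is refused whole. "hand" is the opening, from 0 (shut) to 1 (fully open), set as the call begins (left out, the last holds). The fingers move at their own pace and stop on an object; "force" is the grip in N (left out, the last holds). Time passes only in rows, so rows that repeat a pose let the fingers close. It gives the time, the measured TCP pose, the force and the opening at its end, in the units of the state.
- telemetry.state(): the state, without advancing time (a new reading comes with each control period).
- read_camera(name): name is "scene" or "top" or "wrist"; returns a dict with "image" (384x512x3 uint8, red, green, blue), "intrinsics" (3x3 intrinsics, pixels), "dist_coeffs" ([k1, k2, p1, p2, k3] as OpenCV has them; the pictures are not rectified), "extrinsics" (4x4, takes a point from camera to world coordinates). Camera axes: x right, y down, z forward; pixel columns grow to the right and rows downward; lengths in m; the calibration is good to about 2 mm. A picture is of the moment at which its call begins. There is no depth.
- r.finish_job(): hands the job in, once; it reports no verdict.
Trained networks look in a picture, given as the dict that the camera call returned (one of the last four; its "shot" number tells which), for a name from the list of things; names that differ only in an ending like _2 or _b are one class to them, and where a whole thing is asked for, a point or a joint stands for the part that bears it (a point fixed in the world has none). Each returns a list of dicts, best first, with "conf" (0 to 1); they miss things now and then, are a little off and sometimes report something else, mostly with a low value. They report only what shows in the picture. A call takes as long as a camera call.
- nets.spot_in(query, picture): "extent" ([left, top, width, height] in pixels, round what is visible of it).
- nets.silhouettes(query, picture): "region" (384x512 bool, what is visible of it) and "extent" ([left, top, width, height] in pixels, round what is visible of it).
The state is a dict: "time_s": time; "joint_pos": joint angles; "qd": joint speeds; "effort": joint torques, N m; "ee_pos": TCP position; "tcp_rot": TCP orientation; "ft_force": force on the tool from outside, world axes, zero at the start; "torque": the same for the moment, N m; "grip_width": opening from 0.0 (shut) to 1.0 (fully open).
Only numpy, scipy, OpenCV 4.12 (cv2) and the standard library are available. Lean on these libraries where they do the work, as an engineer would, in place of code of your own. Each camera call takes 0.05 s, during which the arm holds its last target.

## Working session

There is one attempt and no reset: what is moved stays moved. The work goes in short steps, Python scripts to look and compute and a tool call to move; the robot and the scene stay as the last step left them, time stands still between calls to the robot, and variables do not carry over. Pictures are saved under pics/ and viewed, and the job is handed in when it is done.

Besides the shell and the picture viewer there is one more tool, called after ">>>" as name(argument=value, ...), one argument or row to a line, values as JSON. send_rows: Moves the arm, as the interface text tells. Its arguments: {"type":"object","properties":{"motion":{"type":"array","items":{"type":"array"}},"hand":{"type":"number"},"force":{"type":"number"}},"required":["motion"]}

```bash
mkdir -p pics; ls
python3 - <<'E'
from workcell import telemetry, read_camera, r, nets
import cv2
print(telemetry.state())
for n in ["scene","top","wrist"]:
    p=read_camera(n); cv2.imwrite(f"pics/{n}0.png",p["image"][:,:,::-1])
    print(n,p["intrinsics"],p["dist_coeffs"],p["extrinsics"])
    for q in ["stage","crank_handle","wheel_hub","handle_mid","carriage","small_bottle","brass_weight","stopper","tweezers","small_beaker"]:
        try: print(q,[(d["extent"],round(d["conf"],2)) for d in nets.spot_in(q,p)[:2]])
        except Exception as e: print(q,e)
E
```

```text
pics
{'time_s': 0.0, 'joint_pos': array([ 1.06420145,  0.62934053,  0.03844105,  1.51832481, -0.02701746,
        0.99631104, -0.01999547]), 'qd': array([-1.32838286e-03,  6.05596590e-05,  5.09919624e-04, -3.75579674e-04,
        6.16287026e-04, -4.34020618e-04,  1.25192335e-03]), 'effort': array([-1.70439016e-04, -5.63411379e+01,  1.22625712e+00, -1.93448836e+01,
        1.10010777e-02,  1.06560200e-02, -8.55506471e-06]), 'ee_pos': array([ 0.27707206, -0.58724288,  0.19310658]), 'tcp_rot': array([ 9.75810570e-01,  2.18615783e-01, -2.08042547e-04, -9.09482517e-04]), 'ft_force': array([-0.59829896, -0.68964346, -0.34480384]), 'torque': array([ 0.00386283,  0.02747581, -0.05088231]), 'grip_width': 0.9991705400609469}
scene [[467.10933061   0.         255.35655321]
 [  0.         467.10933061 189.35685486]
 [  0.           0.           1.        ]] [-0.18506161  0.          0.          0.          0.        ] [[-0.56290763 -0.59298983  0.57575869 -0.05076048]
 [-0.82650489  0.39966785 -0.39642813  0.50249061]
 [ 0.00496561 -0.69901979 -0.71508508  0.72842348]
 [ 0.          0.          
[... 1551 characters left out ...]
pper [([283.3, 225.3, 3.6, 9.4], 0.48)]
tweezers []
small_beaker [([149.3, 214.5, 26.7, 19.2], 0.87)]
wrist [[331.42182351   0.         257.74445955]
 [  0.         331.42182351 196.25865094]
 [  0.           0.           1.        ]] [-0.08229618  0.          0.          0.          0.        ] [[ 4.27256529e-01 -8.66910209e-01 -2.56746075e-01  3.43250343e-01]
 [-9.04129920e-01 -4.09972914e-01 -1.20296703e-01 -5.56620355e-01]
 [-9.72496450e-04  2.83529361e-01 -9.58963063e-01  3.74631580e-01]
 [ 0.00000000e+00  0.00000000e+00  0.00000000e+00  1.00000000e+00]]
stage []
crank_handle []
wheel_hub []
handle_mid []
carriage []
small_bottle []
brass_weight []
stopper []
tweezers []
small_beaker []
```

Run:
```python
import cv2
a=cv2.imread("pics/scene0.png")[100:350,100:380]; cv2.imwrite("pics/scene0c.png",cv2.resize(a,(672,600),interpolation=cv2.INTER_CUBIC))
a=cv2.imread("pics/top0.png")[130:280,120:320]; cv2.imwrite("pics/top0c.png",cv2.resize(a,(800,600),interpolation=cv2.INTER_CUBIC))
```

```text
(no output)
```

View pics/scene0c.png

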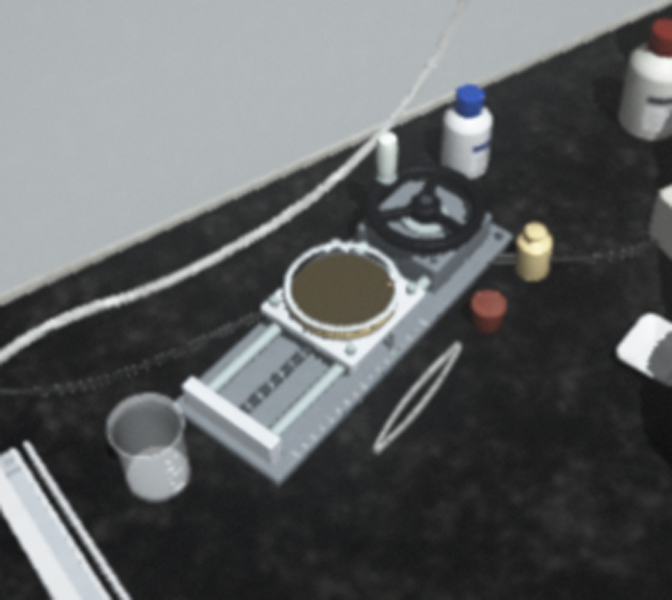

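View pics/top0c.png

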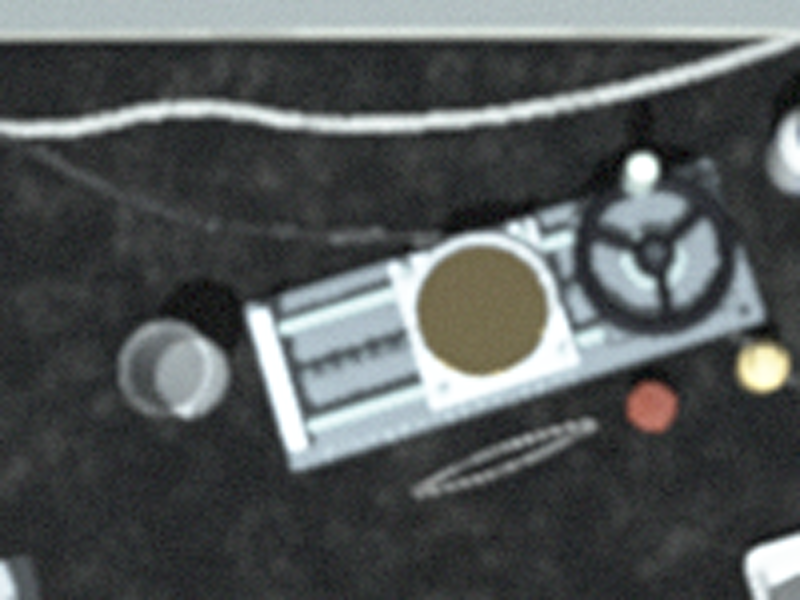

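View pics/scene0.png

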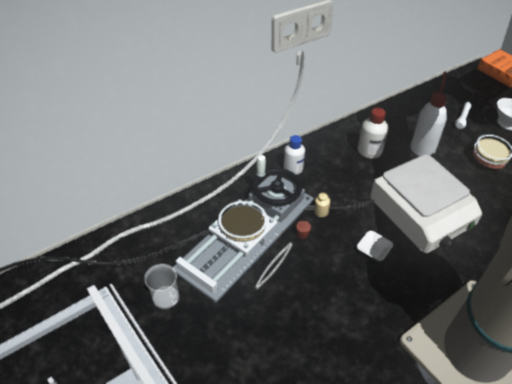

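```bash
cat > h.py <<'E'
import numpy as np, cv2
def ray(p,uv):
    K=p["intrinsics"];n=cv2.undistortPoints(np.array([[uv]],float),np.array(K),np.array(p["dist_coeffs"]))[0,0]
    E=np.array(p["extrinsics"]);return E[:3,3],E[:3,:3]@np.array([n[0],n[1],1])
def atz(p,uv,z):
    o,d=ray(p,uv);return (o+d*(z-o[2])/d[2])[:2]
def proj(p,X):
    E=np.linalg.inv(np.array(p["extrinsics"]));X=np.atleast_2d(np.array(X,float))
    return cv2.projectPoints(X,cv2.Rodrigues(E[:3,:3])[0],E[:3,3],np.array(p["intrinsics"]),np.array(p["dist_coeffs"]))[0][:,0]
E
python3 - <<'E'
from workcell import telemetry, read_camera, r, nets
from h import *
t=read_camera("top");s=read_camera("scene")
T=lambda x,y:(120+(x+.5)/4-.5,130+(y+.5)/4-.5)
S=lambda x,y:(100+(x+.5)/2.4-.5,100+(y+.5)/2.4-.5)
print("hub",atz(t,T(655,250),.069),atz(s,S(427,198),.069))
print("handle",atz(t,T(642,170),.114),atz(s,S(386,137),.112),"foot",atz(s,S(387,182),.069))
for c in [(295,470),(765,315),(248,305),(708,160)]: print("bed",atz(t,T(*c),.015))
for c in [(280,482),(511,236),(180,402)]: print("beds",atz(s,S(*c),.015))
print("dish",atz(t,T(482,310),.062),atz(s,S(342,285),.062))
print("wall edge",atz(t,T(100,35),0),atz(t,T(700,38),0))
print("cable",[atz(t,T(*c),0.0) for c in [(400,123),(640,95),(780,45)]])
print("cable scene",[atz(s,S(*c),0.0) for c in [(200,243),(300,205),(380,135),(440,50)]])
for n,a,b,z in [("weight",(764,365),(533,255),.025),("stopper",(652,406),(489,308),.013),("beaker",(172,370),(145,440),.034),("bottle",(800,145),(468,140),.046)]:
    print(n,atz(t,T(*a),z),atz(s,S(*b),z))
E
```

```text
hub [0.47253559 0.09185438] [0.47179006 0.08859359]
handle [0.51221502 0.10197252] [0.51443597 0.10141125] foot [0.50628588 0.10535868]
bed [0.34105158 0.31572533]
bed [0.43910586 0.01838725]
bed [0.44552147 0.34850095]
bed [0.54002048 0.05309889]
beds [0.3370058  0.31659808]
beds [0.43513673 0.02139113]
beds [0.44049023 0.34434795]
dish [0.43694437 0.19635032] [0.43635048 0.19666624]
wall edge [0.6300842  0.45842167] [0.6266484 0.0553221]
cable [array([0.56844394, 0.25457637]), array([0.58736995, 0.09580659]), array([0.62192492, 0.00190484])]
cable scene [array([0.59343845, 0.24629389]), array([0.58420644, 0.14727569]), array([0.62282083, 0.03173299]), array([ 0.69993313, -0.09901198])]
weight [0.40644121 0.02112294] [0.4004309  0.02658629]
stopper [0.38152706 0.09088176] [0.38288368 0.08710826]
beaker [0.40237681 0.39108417] [0.41151394 0.38616175]
bottle [ 0.54285458 -0.00161501] [ 0.52983837 -0.00143966]
```

>>> send_rows(
  motion=[
    [[4,12,15],0.05],
    [[12,35,30],0.15],
    [[22,63,45],0.26],
    [[32,92,55],0.38],
    [[42,121,60],0.5],
    [[52,150,60],0.62],
    [[62,179,60],0.74],
    [[72,208,60],0.86],
    [[82,237,60],0.98],
    [[92,266,60],1.1],
    [[102,295,60],1.22],
    [[110,320,60],1.34],
    [[116,338,60],1.44],
    [[118,345,60],1.5],
    [[118,345,60],1.5],
  ],
  hand=0.45,
)

```text
time_s: 3.0
ee_pos: [0.3962, -0.2407, 0.2544]
tcp_rot: [0.563, 0.827, 0.0, 0.0]
ft_force: [0.5, -0.3, -0.5]
grip_width: 0.446
```

Run:
```python
from workcell import telemetry
s=telemetry.state();print(s["time_s"],s["ee_pos"],s["tcp_rot"],s["joint_pos"],s["grip_width"])
```

```text
3.0 [ 0.39618683 -0.24070944  0.25436383] [5.62766751e-01 8.26615603e-01 4.41313721e-04 1.83885593e-04] [ 0.80564164  0.30777037 -0.41732303  1.9247049   0.15174907  0.93907051
  0.6912026 ] 0.4461393819665744
```

>>> send_rows(
  motion=[
    [[4,12,0],0.05],
    [[12,35,0],0.15],
    [[22,63,0],0.26],
    [[32,92,0],0.38],
    [[42,121,0],0.5],
    [[52,150,0],0.62],
    [[62,179,0],0.74],
    [[72,208,0],0.86],
    [[82,237,0],0.98],
    [[92,266,0],1.1],
    [[102,295,-5],1.22],
    [[110,320,-15],1.34],
    [[116,338,-20],1.43],
    [[118,343,-25],1.47],
    [[118,343,-25],1.47],
  ],
)

```text
time_s: 4.25
ee_pos: [0.513, 0.101, 0.2279]
tcp_rot: [-0.135, 0.991, 0.0, -0.001]
ft_force: [0.4, -0.4, -0.3]
grip_width: 0.447
```

Run:
```python
from workcell import telemetry,read_camera
import cv2
s=telemetry.state();print(s["time_s"],s["ee_pos"],s["tcp_rot"],s["joint_pos"],s["grip_width"])
for n in ["wrist","top"]: 
    p=read_camera(n);cv2.imwrite(f"pics/{n}1.png",p["image"][:,:,::-1]);
    import pickle; pickle.dump({k:p[k] for k in("intrinsics","dist_coeffs","extrinsics")},open(f"{n}1.pkl","wb"))
```

```text
4.25 [0.51301041 0.1010301  0.22790011] [-1.35150742e-01  9.90824500e-01  4.36784217e-04 -9.46958122e-04] [ 0.29718989  0.50927684 -0.81302577  1.81021603  0.42964821  1.01030486
  1.15438405] 0.4473153537901861
```

View pics/wrist1.png

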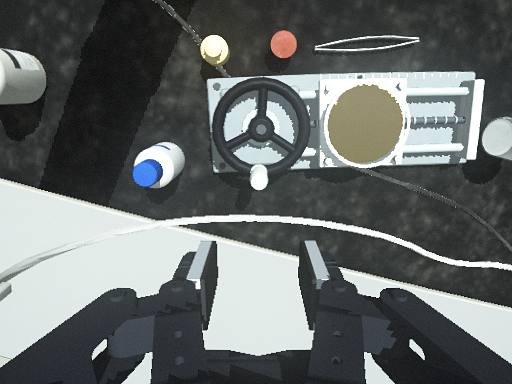

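Run:
```python
import pickle,cv2
from h import *
w=pickle.load(open("wrist1.pkl","rb"))
a=cv2.imread("pics/wrist1.png")[60:210,180:380];cv2.imwrite("pics/w1c.png",cv2.resize(a,(800,600),interpolation=cv2.INTER_CUBIC))
print("hub",atz(w,(261.5,127.5),.069),"dish",atz(w,(366,124),.062))
print("handletop",atz(w,(258,169),.114),atz(w,(260,185),.069))
print("bottle",atz(w,(147,173),.092),"handle proj",proj(w,[[.5155,.1024,.114],[.5155,.1024,.069]]))
```

```text
hub [0.46986178 0.09383853] dish [0.4371995  0.19748097]
handletop [0.5029888  0.09926603] [0.52806591 0.10860276]
bottle [ 0.54032406 -0.00373713] handle proj [[257.62519496 182.80779952]
 [257.54046124 172.26692587]]
```

View pics/w1c.png

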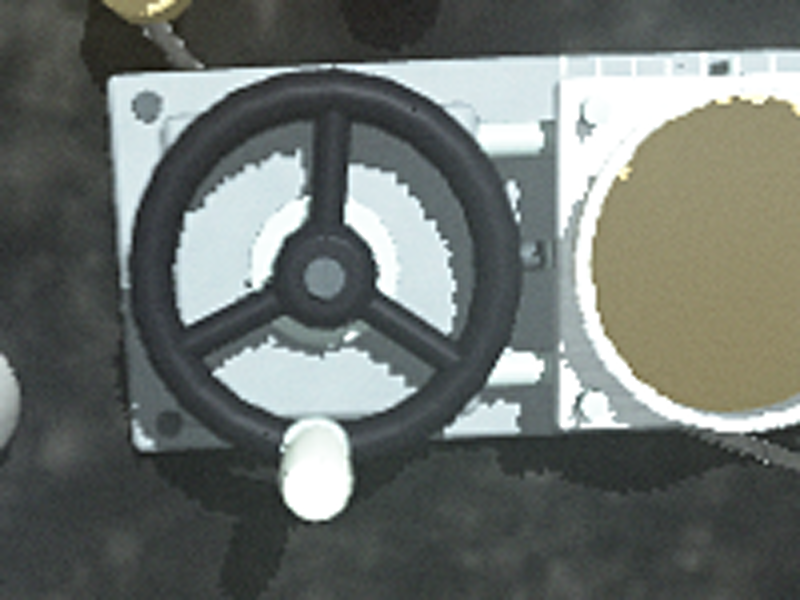

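Run:
```python
import pickle
from h import *
w=pickle.load(open("wrist1.pkl","rb"))
T=lambda x,y:(180+(x+.5)/4-.5,60+(y+.5)/4-.5)
print("hub",atz(w,T(325,278),.069),"handletop",atz(w,T(318,492),.114),"foot front edge",atz(w,T(317,422),.069))
hub=np.array([.4715,.0910])
a=np.linspace(0,2*np.pi,361)
P=np.c_[hub[0]+.051*np.cos(a),hub[1]+.051*np.sin(a),0*a+.062]
q=(proj(w,P)-[180,60])*4;print(q.min(0),q.max(0))
c=[T(110,75),T(135,452)];print([atz(w,x,.015) for x in c])
```

```text
hub [0.47159707 0.09367067] handletop [0.51496544 0.10367753] foot front edge [0.50780983 0.10169931]
[115.68115174  64.31968341] [510.81384389 463.7406659 ]
[array([0.4372109 , 0.02137646]), array([0.54165347, 0.05407598])]
```

>>> send_rows(
  motion=[
    [[1,1,-8],0],
    [[1,1,-25],0],
    [[1,1,-45],0],
    [[1,1,-65],0],
    [[1,1,-85],0],
    [[1,1,-105],0],
    [[1,1,-122],0],
    [[1,1,-136],0],
    [[1,1,-145],0],
    [[1,1,-148],0],
    [[1,1,-148],0],
  ],
)

```text
time_s: 5.27
ee_pos: [0.5141, 0.1003, 0.0806]
tcp_rot: [-0.133, 0.991, -0.0, -0.0]
ft_force: [0.3, 0.5, 0.3]
grip_width: 0.446
```

Run:
```python
from workcell import telemetry,read_camera
import cv2
s=telemetry.state();print(s["time_s"],s["ee_pos"],s["ft_force"],s["joint_pos"],s["grip_width"])
for n in ["wrist","scene"]: 
    p=read_camera(n);cv2.imwrite(f"pics/{n}2.png",p["image"][:,:,::-1]);
a=cv2.imread("pics/scene2.png")[100:250,150:350];cv2.imwrite("pics/s2c.png",cv2.resize(a,(800,600),interpolation=cv2.INTER_CUBIC))
```

```text
5.2667 [0.51412467 0.10027379 0.08064182] [0.27905461 0.54590865 0.28302623] [ 0.17814107  0.69509686 -0.6526984   1.96097311  0.64495554  0.70438015
  0.96491663] 0.4457331927801921
```

View pics/wrist2.png

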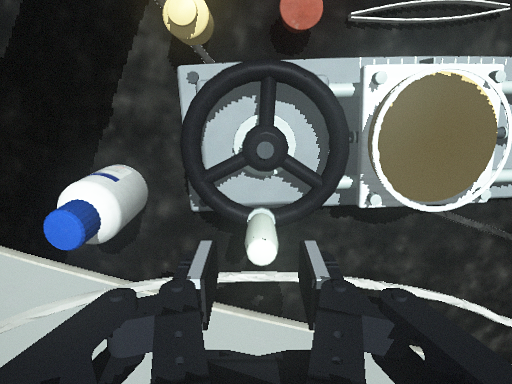

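View pics/s2c.png

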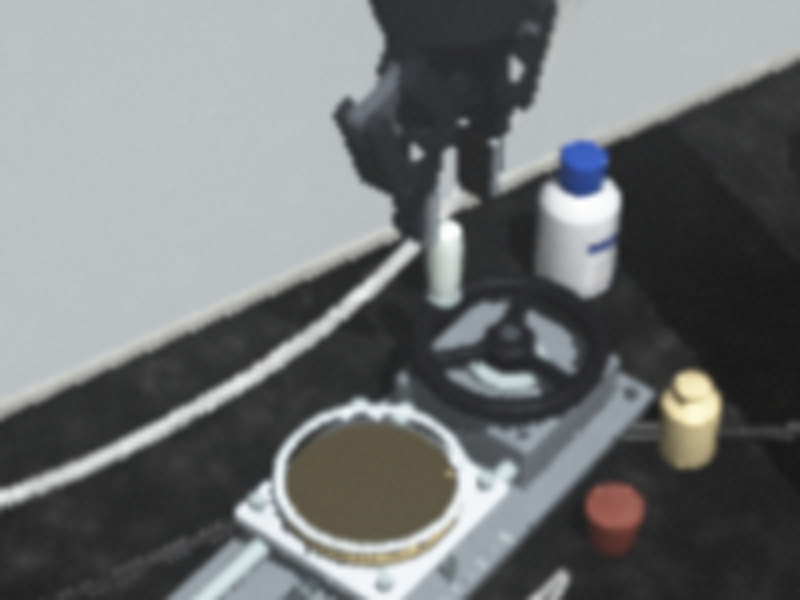

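Run:
```python
from workcell import telemetry,read_camera
from h import *
w=read_camera("wrist");s=read_camera("scene")
t=np.array([.5141,.1003,0]);d=np.array([np.cos(np.radians(105.5)),np.sin(np.radians(105.5)),0])
for z in (.08,.1,.114,.13):
  for k in (-.02,0,.02,.034):
    X=t+d*k+[0,0,z];print(z,k,proj(w,X).round(0),((proj(s,X)-[150,100])*4).round(0))
```

```text
0.08 -0.02 [[222. 223.]] [[468. 254.]]
0.08 0 [[256. 223.]] [[444. 274.]]
0.08 0.02 [[290. 223.]] [[418. 295.]]
0.08 0.034 [[314. 223.]] [[400. 309.]]
0.1 -0.02 [[218. 237.]] [[469. 224.]]
0.1 0 [[256. 237.]] [[444. 245.]]
0.1 0.02 [[294. 237.]] [[418. 265.]]
0.1 0.034 [[320. 237.]] [[400. 280.]]
0.114 -0.02 [[215. 249.]] [[470. 204.]]
0.114 0 [[256. 249.]] [[444. 224.]]
0.114 0.02 [[297. 249.]] [[418. 244.]]
0.114 0.034 [[325. 248.]] [[400. 259.]]
0.13 -0.02 [[211. 264.]] [[471. 179.]]
0.13 0 [[256. 264.]] [[445. 199.]]
0.13 0.02 [[301. 264.]] [[418. 220.]]
0.13 0.034 [[332. 264.]] [[400. 234.]]
```

Run:
```python
import cv2
a=cv2.imread("pics/wrist2.png")[200:350,160:360];cv2.imwrite("pics/w2c.png",cv2.resize(a,(800,600),interpolation=cv2.INTER_CUBIC))
```

```text
(no output)
```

View pics/w2c.png

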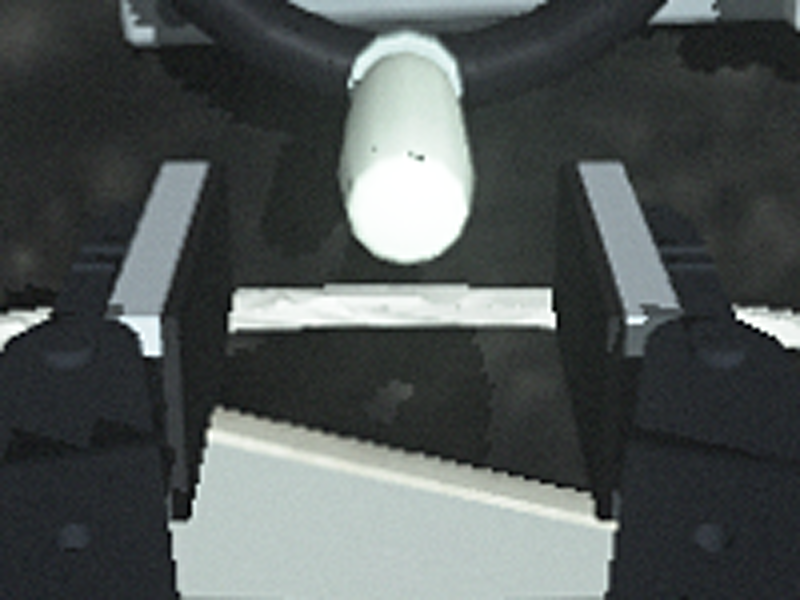

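Run:
```python
from workcell import telemetry,read_camera
from h import *
w=read_camera("wrist");s=read_camera("scene")
print(telemetry.state()["ee_pos"],telemetry.state()["tcp_rot"],w["extrinsics"])
t=np.array([.5141,.1003,0]);d=np.array([np.cos(np.radians(105.5)),np.sin(np.radians(105.5)),0]);x=np.array([-d[1],d[0],0])
for z in (.08,.09,.1,.11,.12,.13,.14):
  print(z,[proj(w,t+d*k+x*e+[0,0,z]).round(0)[0] for k,e in ((-.019,.011),(-.019,-.011),(.019,.011),(.0,.011))])
```

```text
[0.51489983 0.10121372 0.08171314] [-1.34052689e-01  9.90973975e-01  2.07778135e-05  6.76590578e-04] [[-0.26615747  0.92331225  0.27686585  0.44525632]
 [ 0.96392901  0.25463461  0.07747309  0.08224825]
 [ 0.00103223  0.28749907 -0.95778036  0.26236891]
 [ 0.          0.          0.          1.        ]]
0.08 [array([223., 205.]), array([224., 240.]), array([289., 205.]), array([256., 205.])]
0.09 [array([221., 211.]), array([223., 247.]), array([290., 211.]), array([256., 211.])]
0.1 [array([219., 217.]), array([221., 255.]), array([292., 217.]), array([256., 217.])]
0.11 [array([217., 224.]), array([219., 264.]), array([294., 224.]), array([256., 224.])]
0.12 [array([215., 232.]), array([216., 274.]), array([296., 232.]), array([255., 232.])]
0.13 [array([212., 241.]), array([214., 285.]), array([299., 241.]), array([255., 241.])]
0.14 [array([209., 251.]), array([211., 298.]), array([302., 251.]), array([255., 251.])]
```

>>> send_rows(
  motion=[
    [[0,1,-3],0],
    [[0,1,-7],0],
    [[0,1,-10],0],
    [[0,1,-10],0],
  ],
)

```text
time_s: 5.9
ee_pos: [0.5138, 0.1019, 0.0702]
tcp_rot: [-0.134, 0.991, -0.0, -0.001]
ft_force: [-0.3, 0.9, 0.4]
grip_width: 0.453
```

Run:
```python
from workcell import telemetry,read_camera
import cv2
s=telemetry.state();print(s["time_s"],s["ee_pos"],s["ft_force"])
o=[]
for n,y,x in [("top",130,230),("scene",100,200)]: 
    p=read_camera(n);o.append(cv2.resize(p["image"][y:y+100,x:x+100,::-1],(400,400),interpolation=cv2.INTER_CUBIC))
cv2.imwrite("pics/c3.png",cv2.hconcat(o))
```

```text
5.9 [0.51382551 0.10192299 0.07024962] [-0.2975772   0.86294785  0.38803995]
```

View pics/c3.png

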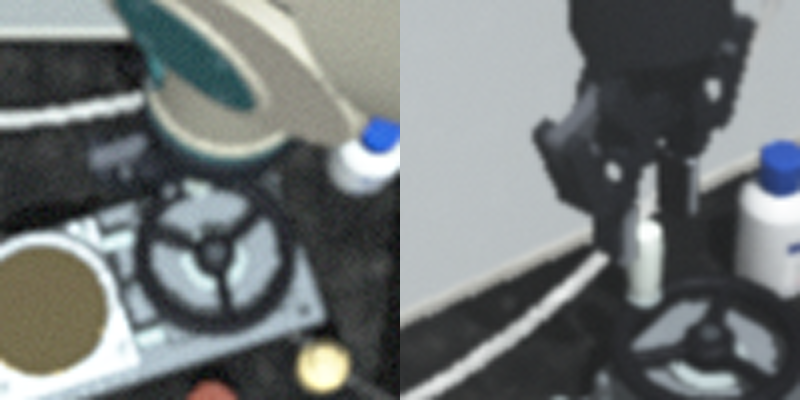

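>>> send_rows(
  motion=[
    [[0,0,-2],0],
    [[0,0,-5],0],
    [[0,0,-8],0],
    [[0,0,-8],0],
  ],
)

```text
time_s: 6.33
ee_pos: [0.5139, 0.1019, 0.0624]
tcp_rot: [-0.134, 0.991, -0.0, -0.001]
ft_force: [-0.4, -0.3, -0.5]
grip_width: 0.451
```

Run:
```python
from workcell import telemetry,read_camera
import cv2
s=telemetry.state();print(s["time_s"],s["ee_pos"],s["ft_force"])
o=[]
for n,y,x in [("wrist",190,210),("scene",100,200)]: 
    p=read_camera(n);o.append(cv2.resize(p["image"][y:y+100,x:x+100,::-1],(400,400),interpolation=cv2.INTER_CUBIC))
cv2.imwrite("pics/c4.png",cv2.hconcat(o))
```

```text
6.3333 [0.51394848 0.10191886 0.0623915 ] [-0.41536367 -0.30331694 -0.4503075 ]
```

View pics/c4.png

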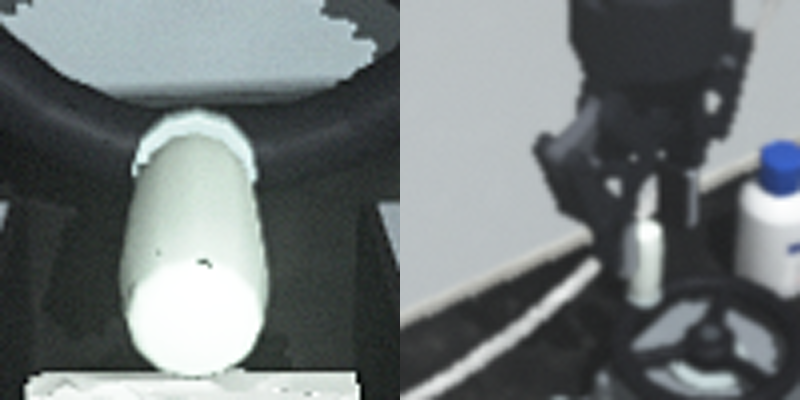

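Run:
```python
from workcell import telemetry,read_camera
from h import *
w=read_camera("wrist");s=read_camera("scene")
cv2.imwrite("pics/s5.png",cv2.resize(s["image"][120:180,230:300,::-1],(700,600),interpolation=cv2.INTER_CUBIC))
t=telemetry.state()["ee_pos"]
d=np.array([np.cos(np.radians(105.5)),np.sin(np.radians(105.5)),0]);x=np.array([-d[1],d[0],0])
for a,b in [((305,240),(257.5,168.5)),((212,240),(272.5,155.5))]:
    o1,d1=ray(w,a);o2,d2=ray(s,b)
    A=np.c_[d1,-d2];l=np.linalg.lstsq(A,o2-o1,rcond=None)[0]
    P,Q=o1+d1*l[0],o2+d2*l[1];M=(P+Q)/2
    print(P,Q,np.linalg.norm(P-Q)," rel: x",(M-t)@x,"y",(M-t)@d,"z",M[2]-t[2])
```

```text
[0.49925114 0.12095102 0.10378514] [0.49771494 0.12010274 0.10295665] 0.001940592749381414  rel: x 0.010423185576257364 y 0.021925702794621832 z 0.04033418139665612
[0.50676734 0.07998507 0.1119458 ] [0.50508507 0.07889437 0.11117938] 0.0021464096893237345  rel: x 0.014230794193289898 y -0.01965623356184047 z 0.048525880046281375
```

View pics/s5.png

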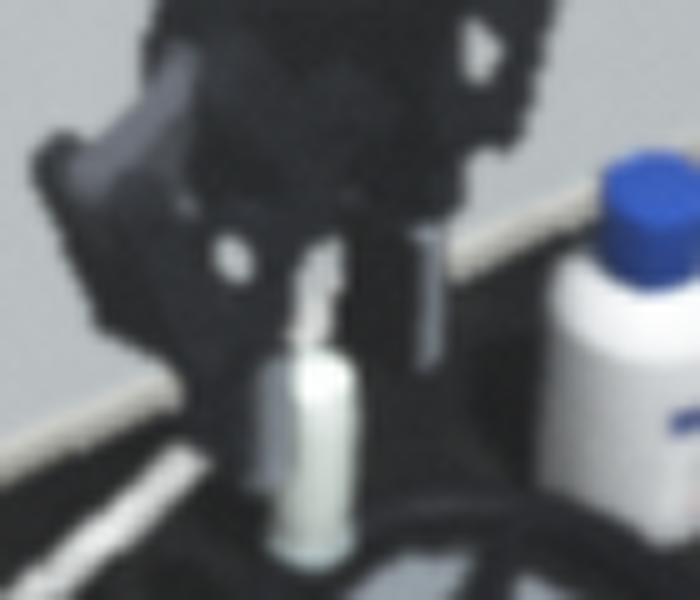

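>>> send_rows(
  motion=[
    [[0,0,-3],0],
    [[0,0,-6],0],
    [[0,0,-9],0],
    [[0,0,-12],0],
    [[0,0,-12],0],
  ],
)

```text
time_s: 6.95
ee_pos: [0.5139, 0.1019, 0.0503]
tcp_rot: [-0.134, 0.991, -0.0, -0.001]
ft_force: [-0.2, 0.4, -0.2]
grip_width: 0.451
```

Run:
```python
from workcell import telemetry,read_camera
from h import *
t=telemetry.state();print(t["ee_pos"],t["ft_force"])
w=read_camera("wrist");s=read_camera("scene")
o=[cv2.resize(p["image"][y:y+100,x:x+100,::-1],(400,400),interpolation=cv2.INTER_CUBIC) for p,y,x in ((w,190,210),(s,100,200))]
cv2.imwrite("pics/c6.png",cv2.hconcat(o))
```

```text
[0.51387727 0.10194816 0.05030861] [-0.19954005  0.427601   -0.24221227]
```

View pics/c6.png

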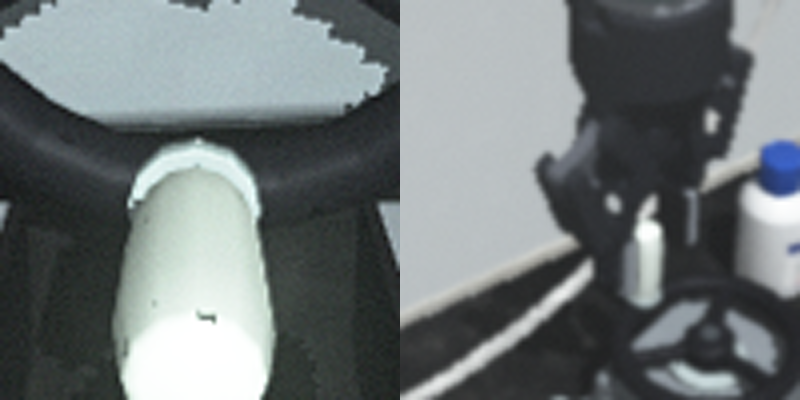

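```bash
cat > arc.py <<'E'
import sys,json
import numpy as np
def arc(start_xy,b0,b1,n,hub=(472,91.5),R=45,ramp=3):
    v=np.ones(n); 
    for i in range(ramp): v[i]=(i+1)/(ramp+1); v[-1-i]=(i+1)/(ramp+1)
    c=np.cumsum(v)/v.sum(); b=b0+(b1-b0)*c
    rows=[[[int(round(hub[0]+R*np.cos(np.radians(x))-start_xy[0])),int(round(hub[1]+R*np.sin(np.radians(x))-start_xy[1])),0],round(float(np.radians(x-b0)),2)] for x in b]
    print(json.dumps(rows+[rows[-1]]))
E
python3 -c "
from arc import *
arc((514,102),14.5,-50,19)
b=np.radians(-50);p=(472+45*np.cos(b),91.5+45*np.sin(b));print(p)
arc(p,-50,-115,19)
b=np.radians(-115);p=(472+45*np.cos(b),91.5+45*np.sin(b));print(p)
arc(p,-115,-170,17)
"
```

```text
[[[2, 0, 0], -0.02], [[2, -2, 0], -0.05], [[3, -4, 0], -0.11], [[3, -7, 0], -0.18], [[3, -10, 0], -0.25], [[3, -13, 0], -0.32], [[3, -17, 0], -0.39], [[2, -20, 0], -0.46], [[1, -23, 0], -0.53], [[0, -26, 0], -0.6], [[-1, -29, 0], -0.67], [[-2, -32, 0], -0.74], [[-4, -34, 0], -0.81], [[-6, -37, 0], -0.88], [[-7, -39, 0], -0.95], [[-10, -42, 0], -1.02], [[-11, -43, 0], -1.07], [[-12, -44, 0], -1.11], [[-13, -45, 0], -1.13], [[-13, -45, 0], -1.13]]
(np.float64(500.9254424358943), np.float64(57.02800005964599))
[[[-1, -1, 0], -0.02], [[-2, -1, 0], -0.05], [[-4, -3, 0], -0.11], [[-7, -5, 0], -0.18], [[-9, -6, 0], -0.25], [[-12, -7, 0], -0.32], [[-15, -8, 0], -0.39], [[-18, -9, 0], -0.46], [[-21, -10, 0], -0.53], [[-25, -10, 0], -0.6], [[-28, -11, 0], -0.67], [[-31, -10, 0], -0.74], [[-34, -10, 0], -0.82], [[-37, -10, 0], -0.89], [[-40, -9, 0], -0.96], [[-44, -8, 0], -1.03], [[-46, -7, 0], -1.08], [[-47, -7, 0], -1.12], [[-48, -6, 0], -1.13], [[-48, -6, 0], -1.13]]
(np.float64(452.9821782216685), np.float64(50.71614958335075))
[[[-1, 0, 0], -0.02], [[-2, 1, 0], -0.05], [[-4, 2, 0], -0.1], [[-7, 4, 0], -0.17], [[-9, 6, 0], -0.24], [[-11, 8, 0], -0.31], [[-14, 10, 0], -0.38], [[-16, 12, 0], -0.45], [[-18, 15, 0], -0.51], [[-19, 17, 0], -0.58], [[-21, 20, 0], -0.65], [[-22, 23, 0], -0.72], [[-23, 26, 0], -0.79], [[-24, 28, 0], -0.86], [[-25, 31, 0], -0.91], [[-25, 32, 0], -0.94], [[-25, 33, 0], -0.96], [[-25, 33, 0], -0.96]]
```

>>> send_rows(
  motion=[
    [[0,0,0],0],
    [[0,0,0],0],
    [[0,0,0],0],
    [[0,0,0],0],
  ],
  hand=0.3,
  force=20,
)

```text
time_s: 7.38
ee_pos: [0.5145, 0.1022, 0.0512]
tcp_rot: [-0.134, 0.991, 0.0, 0.0]
ft_force: [-0.5, -0.7, -0.3]
grip_width: 0.304
```

No contact yet. Starting stroke 1.

>>> send_rows(
  motion=[
    [[2,0,0],-0.02],
    [[2,-2,0],-0.05],
    [[3,-4,0],-0.11],
    [[3,-7,0],-0.18],
    [[3,-10,0],-0.25],
    [[3,-13,0],-0.32],
    [[3,-17,0],-0.39],
    [[2,-20,0],-0.46],
    [[1,-23,0],-0.53],
    [[0,-26,0],-0.6],
    [[-1,-29,0],-0.67],
    [[-2,-32,0],-0.74],
    [[-4,-34,0],-0.81],
    [[-6,-37,0],-0.88],
    [[-7,-39,0],-0.95],
    [[-10,-42,0],-1.02],
    [[-11,-43,0],-1.07],
    [[-12,-44,0],-1.11],
    [[-13,-45,0],-1.13],
    [[-13,-45,0],-1.13],
  ],
)

```text
time_s: 9.05
ee_pos: [0.5023, 0.0576, 0.0512]
tcp_rot: [0.418, 0.909, 0.001, 0.001]
ft_force: [1.7, 1.2, -1.6]
grip_width: 0.302
```

```bash
cat > look.py <<'E'
import sys
from workcell import telemetry,read_camera
from h import *
t=telemetry.state();print(t["time_s"],t["ee_pos"],t["ft_force"],t["joint_pos"].round(2))
w=read_camera("wrist");s=read_camera("scene")
o=[w["image"][150:300,160:360,::-1],s["image"][100:250,180:380,::-1]]
cv2.imwrite(f"pics/{sys.argv[1]}.png",cv2.hconcat([cv2.resize(a,(400,300),interpolation=cv2.INTER_CUBIC) for a in o]))
E
python3 look.py d1
```

```text
9.05 [0.50233981 0.05755221 0.05122213] [ 1.66669167  1.16963207 -1.56993749] [ 0.03  0.66 -0.3   2.04  0.39  0.5   0.15]
```

View pics/d1.png

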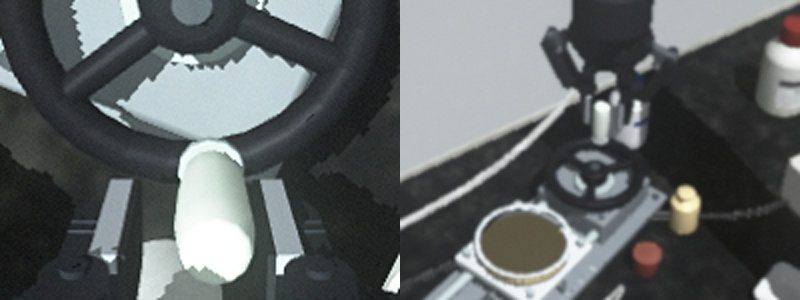

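Working: the handle rides against the trailing finger, forces ~2 N. Continue.

>>> send_rows(
  motion=[
    [[-1,-1,0],-0.02],
    [[-2,-1,0],-0.05],
    [[-4,-3,0],-0.11],
    [[-7,-5,0],-0.18],
    [[-9,-6,0],-0.25],
    [[-12,-7,0],-0.32],
    [[-15,-8,0],-0.39],
    [[-18,-9,0],-0.46],
    [[-21,-10,0],-0.53],
    [[-25,-10,0],-0.6],
    [[-28,-11,0],-0.67],
    [[-31,-10,0],-0.74],
    [[-34,-10,0],-0.82],
    [[-37,-10,0],-0.89],
    [[-40,-9,0],-0.96],
    [[-44,-8,0],-1.03],
    [[-46,-7,0],-1.08],
    [[-47,-7,0],-1.12],
    [[-48,-6,0],-1.13],
    [[-48,-6,0],-1.13],
  ],
)

```text
time_s: 10.82
ee_pos: [0.4533, 0.0508, 0.0511]
tcp_rot: [0.839, 0.544, -0.0, 0.0]
ft_force: [2.6, -1.3, 1.3]
grip_width: 0.299
```

```bash
python3 look.py d2
```

```text
10.8167 [0.45329621 0.05080695 0.05112398] [ 2.56888233 -1.33938722  1.33281559] [-0.17  0.61  0.    2.17 -0.    0.36 -0.59]
```

View pics/d2.png

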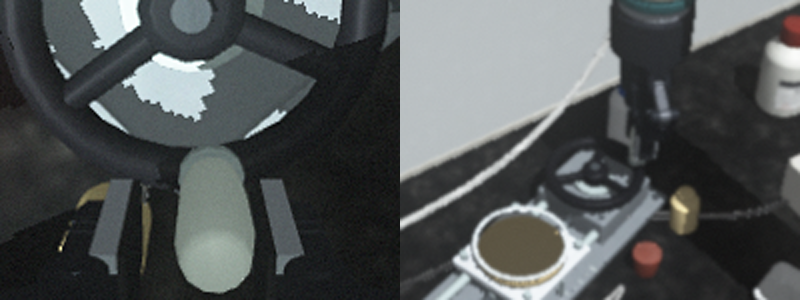

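>>> send_rows(
  motion=[
    [[-1,0,1],-0.02],
    [[-2,1,2],-0.05],
    [[-4,2,3],-0.1],
    [[-7,4,4],-0.17],
    [[-9,6,5],-0.24],
    [[-11,8,6],-0.31],
    [[-14,10,6],-0.38],
    [[-16,12,6],-0.45],
    [[-16,12,6],-0.45],
  ],
)

```text
time_s: 11.67
ee_pos: [0.4362, 0.0632, 0.0569]
tcp_rot: [0.94, 0.342, -0.001, -0.0]
ft_force: [1.1, -1.1, -0.2]
grip_width: 0.298
```

```bash
python3 look.py d3
```

```text
11.6667 [0.43624734 0.06321372 0.05693797] [ 1.07248122 -1.09667328 -0.16507499] [-0.29  0.59  0.12  2.21 -0.18  0.36 -0.89]
```

View pics/d3.png

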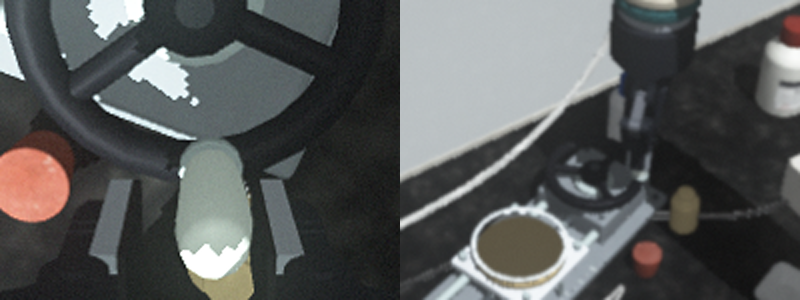

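```bash
python3 -c "
from arc import *
b0=-140.8
b=np.radians(b0);p=(472+45*np.cos(b),91.5+45*np.sin(b));print(p)
arc(p,b0,-200,18)
"
```

```text
(np.float64(437.12749800831193), np.float64(63.05868138008172))
[[[0, 1, 0], -0.02], [[-1, 2, 0], -0.05], [[-3, 4, 0], -0.1], [[-4, 6, 0], -0.17], [[-6, 9, 0], -0.24], [[-7, 12, 0], -0.31], [[-8, 15, 0], -0.38], [[-9, 18, 0], -0.45], [[-9, 21, 0], -0.52], [[-10, 24, 0], -0.59], [[-10, 27, 0], -0.65], [[-10, 30, 0], -0.72], [[-10, 33, 0], -0.79], [[-9, 36, 0], -0.86], [[-9, 39, 0], -0.93], [[-8, 42, 0], -0.98], [[-8, 43, 0], -1.02], [[-7, 44, 0], -1.03], [[-7, 44, 0], -1.03]]
```

>>> send_rows(
  motion=[
    [[0,1,0],-0.02],
    [[-1,2,0],-0.05],
    [[-3,4,0],-0.1],
    [[-4,6,0],-0.17],
    [[-6,9,0],-0.24],
    [[-7,12,0],-0.31],
    [[-8,15,0],-0.38],
    [[-9,18,0],-0.45],
    [[-9,21,0],-0.52],
    [[-10,24,0],-0.59],
    [[-10,27,0],-0.65],
    [[-10,30,0],-0.72],
    [[-10,33,0],-0.79],
    [[-9,36,0],-0.86],
    [[-9,39,0],-0.93],
    [[-8,42,0],-0.98],
    [[-8,43,0],-1.02],
    [[-7,44,0],-1.03],
    [[-7,44,0],-1.03],
  ],
)

```text
time_s: 13.35
ee_pos: [0.4295, 0.1071, 0.0568]
tcp_rot: [0.986, -0.164, -0.001, 0.0]
ft_force: [-1.2, -2.5, 0.6]
grip_width: 0.306
```

```bash
python3 look.py d4
```

```text
13.35 [0.42946427 0.10708336 0.05684661] [-1.2223621  -2.53313522  0.6459547 ] [-0.58  0.62  0.39  2.21 -0.59  0.41 -1.6 ]
```

View pics/d4.png

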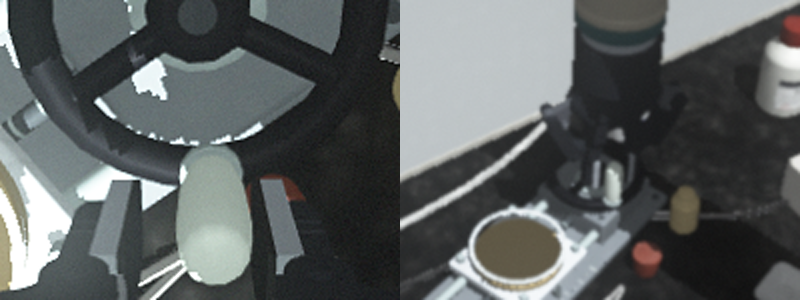

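>>> send_rows(
  motion=[
    [[-1,-3,0],0],
    [[-1,-5,0],0],
    [[-1,-5,8],0],
    [[-1,-5,23],0],
    [[-1,-5,38],0],
    [[-1,-5,53],0],
    [[-1,-5,63],0.1],
    [[-1,-5,65],0.2],
    [[-1,-5,65],0.3],
    [[-1,-5,65],0.42],
    [[-1,-5,65],0.54],
    [[-1,-5,65],0.66],
    [[-1,-5,65],0.78],
    [[-1,-5,65],0.9],
    [[-1,-5,65],1.02],
    [[-1,-5,65],1.14],
    [[-1,-5,65],1.26],
    [[-1,-5,65],1.38],
    [[-1,-5,65],1.5],
    [[-1,-5,65],1.62],
  ],
  hand=0.4,
)

```text
time_s: 15.12
ee_pos: [0.4297, 0.102, 0.1227]
tcp_rot: [0.797, 0.604, 0.0, 0.0]
ft_force: [0.0, -0.4, -0.1]
grip_width: 0.4
```

>>> send_rows(
  motion=[
    [[0,0,0],0.1],
    [[0,0,0],0.2],
    [[0,0,0],0.32],
    [[0,0,0],0.44],
    [[0,0,0],0.56],
    [[0,0,0],0.68],
    [[0,0,0],0.8],
    [[0,0,0],0.92],
    [[0,0,0],1.04],
    [[0,0,0],1.16],
    [[0,0,0],1.28],
    [[0,0,0],1.4],
    [[0,0,0],1.5],
    [[0,0,0],1.58],
    [[0,0,0],1.63],
    [[0,0,0],1.63],
  ],
)

```text
time_s: 16.45
ee_pos: [0.4298, 0.1017, 0.1225]
tcp_rot: [0.11, 0.994, -0.0, 0.0]
ft_force: [-0.4, -0.2, -0.7]
grip_width: 0.401
```

Run:
```python
from workcell import telemetry,read_camera
from h import *
t=telemetry.state();print(t["time_s"],t["ee_pos"],t["tcp_rot"],t["joint_pos"].round(2))
w=read_camera("wrist");cv2.imwrite("pics/e1.png",w["image"][:,:,::-1])
import pickle; pickle.dump({k:w[k] for k in("intrinsics","dist_coeffs","extrinsics")},open("e1.pkl","wb"))
```

```text
16.45 [0.42977182 0.101729   0.12249557] [ 1.09901259e-01  9.93942375e-01 -2.25954237e-04  4.65817414e-04] [ 0.01  0.48 -0.42  2.14  0.36  0.58  0.68]
```

View pics/e1.png

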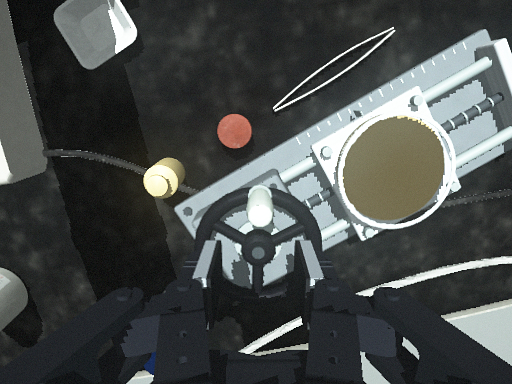

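Run:
```python
import pickle
from h import *
w=pickle.load(open("e1.pkl","rb"))
a=cv2.imread("pics/e1.png")[170:320,160:360];cv2.imwrite("pics/e1c.png",cv2.resize(a,(800,600),interpolation=cv2.INTER_CUBIC))
print(atz(w,(260,212),.114),atz(w,(258,252),.069),proj(w,[[.4283,.1021,.114],[.4283,.1021,.069]]))
```

```text
[0.42437453 0.1050683 ] [0.47172821 0.09336312] [[256.62632873 218.95569013]
 [256.75025341 197.50883662]]
```

View pics/e1c.png

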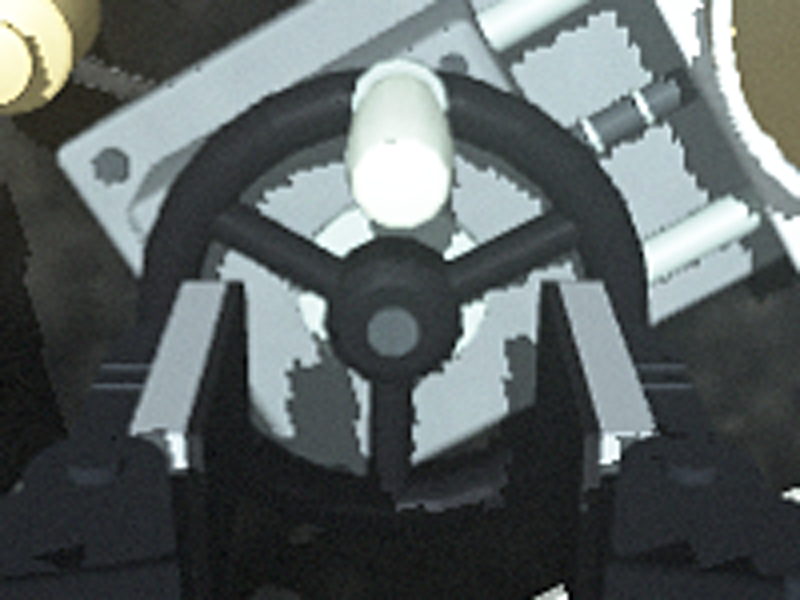

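```bash
python3 -c "
from arc import *
h=(472,92)
def P(b): b=np.radians(b);return (472+45*np.cos(b),92+45*np.sin(b))
arc((428,104),-193.5,-255,19,hub=h)
print(P(-255));arc(P(-255),-255,-315,19,hub=h)
print(P(-315));arc(P(-315),-315,-342,11,hub=h)
"
```

```text
[[[0, -1, 0], -0.02], [[1, 1, 0], -0.05], [[2, 3, 0], -0.1], [[3, 6, 0], -0.17], [[4, 8, 0], -0.23], [[5, 11, 0], -0.3], [[7, 14, 0], -0.37], [[9, 16, 0], -0.44], [[11, 18, 0], -0.5], [[13, 20, 0], -0.57], [[15, 22, 0], -0.64], [[17, 24, 0], -0.7], [[20, 26, 0], -0.77], [[23, 28, 0], -0.84], [[25, 29, 0], -0.91], [[28, 30, 0], -0.97], [[30, 31, 0], -1.02], [[32, 31, 0], -1.06], [[32, 31, 0], -1.07], [[32, 31, 0], -1.07]]
(np.float64(460.35314297038656), np.float64(135.46666218300808))
[[[1, 0, 0], -0.02], [[2, 1, 0], -0.05], [[4, 1, 0], -0.1], [[7, 1, 0], -0.16], [[10, 2, 0], -0.23], [[13, 2, 0], -0.29], [[16, 1, 0], -0.36], [[19, 1, 0], -0.43], [[22, 0, 0], -0.49], [[25, 0, 0], -0.56], [[27, -1, 0], -0.62], [[30, -2, 0], -0.69], [[33, -4, 0], -0.75], [[35, -5, 0], -0.82], [[38, -7, 0], -0.88], [[40, -9, 0], -0.95], [[42, -10, 0], -1.0], [[43, -11, 0], -1.03], [[43, -12, 0], -1.05], [[43, -12, 0], -1.05]]
(np.float64(503.8198051533946), np.float64(123.81980515339464))
[[[0, 0, 0], -0.01], [[1, -1, 0], -0.04], [[3, -3, 0], -0.09], [[4, -5, 0], -0.15], [[6, -7, 0], -0.21], [[7, -9, 0], -0.27], [[8, -12, 0], -0.32], [[10, -14, 0], -0.38], [[10, -16, 0], -0.43], [[11, -17, 0], -0.46], [[11, -18, 0], -0.47], [[11, -18, 0], -0.47]]
```

>>> send_rows(
  motion=[
    [[-2,2,-6],0],
    [[-2,2,-20],0],
    [[-2,2,-35],0],
    [[-2,2,-48],0],
    [[-2,2,-58],0],
    [[-2,2,-64],0],
    [[-2,2,-66],0],
    [[-2,2,-66],0],
  ],
)

```text
time_s: 17.17
ee_pos: [0.4271, 0.1042, 0.0557]
tcp_rot: [0.11, 0.994, -0.0, -0.0]
ft_force: [-0.6, -0.3, -0.1]
grip_width: 0.401
```

```bash
python3 look.py e2
```

```text
17.1667 [0.42705196 0.10419295 0.0556728 ] [-0.63165156 -0.30153118 -0.13814037] [-0.09  0.6  -0.31  2.2   0.46  0.4   0.58]
```

View pics/e2.png

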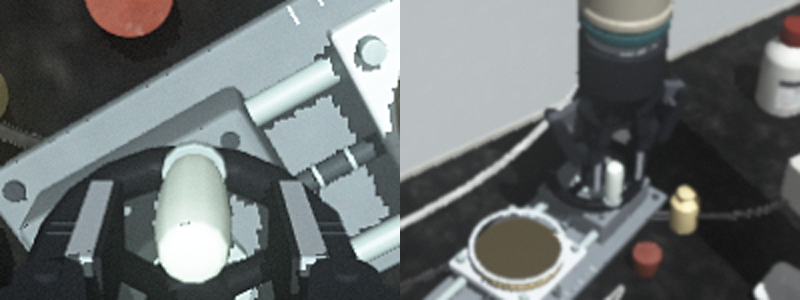

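Handle caged and centred with no contact. Narrow the opening and push stroke 2.

>>> send_rows(
  motion=[
    [[0,0,0],0],
    [[0,0,0],0],
    [[0,0,0],-0.02],
    [[1,1,0],-0.05],
    [[2,3,0],-0.1],
    [[3,6,0],-0.17],
    [[4,8,0],-0.23],
    [[5,11,0],-0.3],
    [[7,14,0],-0.37],
    [[9,16,0],-0.44],
    [[11,18,0],-0.5],
    [[13,20,0],-0.57],
    [[15,22,0],-0.64],
    [[17,24,0],-0.7],
    [[20,26,0],-0.77],
    [[23,28,0],-0.84],
    [[25,29,0],-0.91],
    [[28,30,0],-0.97],
    [[30,31,0],-1.02],
    [[32,31,0],-1.07],
  ],
  hand=0.3,
)

```text
time_s: 18.93
ee_pos: [0.4576, 0.1348, 0.0559]
tcp_rot: [0.603, 0.798, -0.001, -0.001]
ft_force: [-2.8, -0.7, 2.2]
grip_width: 0.304
```

```bash
python3 look.py e3
```

```text
18.9333 [0.45759979 0.13484    0.05592808] [-2.78080906 -0.68058819  2.16529344] [-0.32  0.62 -0.04  2.11  0.06  0.42 -0.13]
```

View pics/e3.png

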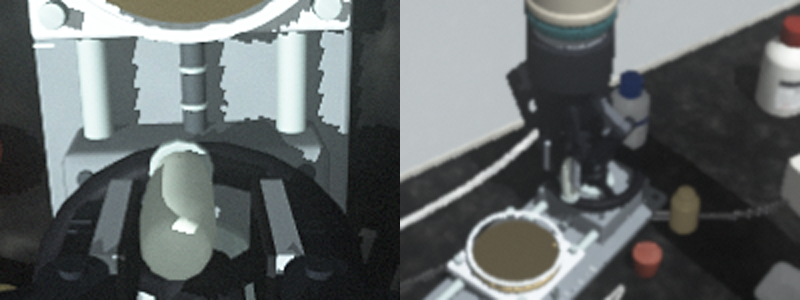

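>>> send_rows(
  motion=[
    [[1,0,0],-0.02],
    [[2,1,0],-0.05],
    [[4,1,0],-0.1],
    [[7,1,0],-0.16],
    [[10,2,0],-0.23],
    [[13,2,0],-0.29],
    [[16,1,0],-0.36],
    [[19,1,0],-0.43],
    [[22,0,0],-0.49],
    [[25,0,0],-0.56],
    [[27,-1,0],-0.62],
    [[30,-2,0],-0.69],
    [[33,-4,0],-0.75],
    [[35,-5,0],-0.82],
    [[38,-7,0],-0.88],
    [[40,-9,0],-0.95],
    [[42,-10,0],-1.0],
    [[43,-11,0],-1.03],
    [[43,-12,0],-1.05],
    [[43,-12,0],-1.05],
  ],
)

```text
time_s: 20.7
ee_pos: [0.5026, 0.1236, 0.056]
tcp_rot: [0.921, 0.39, 0.0, -0.0]
ft_force: [-2.0, 2.0, 1.3]
grip_width: 0.3
```

>>> send_rows(
  motion=[
    [[0,0,0],-0.01],
    [[1,-1,0],-0.04],
    [[3,-3,0],-0.09],
    [[4,-5,0],-0.15],
    [[6,-7,0],-0.21],
    [[7,-9,0],-0.27],
    [[8,-12,0],-0.32],
    [[10,-14,0],-0.38],
    [[10,-16,0],-0.43],
    [[11,-17,0],-0.46],
    [[11,-18,0],-0.47],
    [[11,-18,0],-0.47],
  ],
)

```text
time_s: 21.7
ee_pos: [0.5138, 0.1051, 0.0561]
tcp_rot: [0.986, 0.165, 0.0, 0.0]
ft_force: [-0.5, 1.2, 0.2]
grip_width: 0.298
```

```bash
python3 look.py e4
python3 - <<'E'
from workcell import telemetry
import numpy as np
t=telemetry.state();q=t["tcp_rot"];print(q)
print("tool phi",np.degrees(2*np.arctan2(q[1],q[0]))-90)
E
```

```text
21.7 [0.51384637 0.10506985 0.0561092 ] [-0.5476356   1.2430622   0.23033765] [-0.49  0.69  0.36  1.99 -0.45  0.54 -1.05]
[9.86311499e-01 1.64892365e-01 3.52671845e-04 1.02059363e-04]
tool phi -71.01803509883406
```

View pics/e4.png

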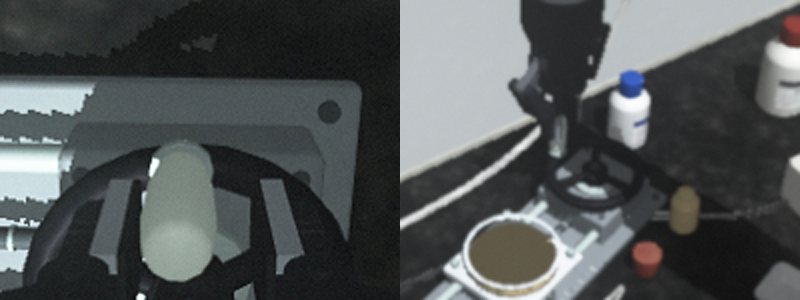

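>>> send_rows(
  motion=[
    [[-1,2,0],0],
    [[-1,4,0],0],
    [[-1,4,8],0],
    [[-1,4,23],0],
    [[-1,4,43],0],
    [[-1,4,63],0],
    [[-1,4,83],0.1],
    [[-1,2,103],0.2],
    [[-1,0,123],0.3],
    [[-1,-2,143],0.42],
    [[-1,-4,160],0.54],
    [[-1,-4,170],0.66],
    [[-1,-4,172],0.78],
    [[-1,-4,172],0.9],
    [[-1,-4,172],1.02],
    [[-1,-4,172],1.14],
    [[-1,-4,172],1.26],
    [[-1,-4,172],1.38],
    [[-1,-4,172],1.5],
    [[-1,-4,172],1.62],
  ],
  hand=0.4,
)

```text
time_s: 23.47
ee_pos: [0.5124, 0.1004, 0.2286]
tcp_rot: [0.559, 0.829, -0.0, 0.001]
ft_force: [-0.1, -0.2, -0.3]
grip_width: 0.403
```

>>> send_rows(
  motion=[
    [[0,0,0],0.1],
    [[0,0,0],0.2],
    [[0,0,0],0.32],
    [[0,0,0],0.44],
    [[0,0,0],0.56],
    [[0,0,0],0.68],
    [[0,0,0],0.8],
    [[0,0,0],0.92],
    [[0,0,0],1.04],
    [[0,0,0],1.16],
    [[0,0,0],1.28],
    [[0,0,0],1.38],
    [[0,0,0],1.44],
    [[0,0,0],1.46],
    [[0,0,0],1.46],
  ],
)

```text
time_s: 24.72
ee_pos: [0.5125, 0.1005, 0.2284]
tcp_rot: [-0.134, 0.991, -0.0, 0.0]
ft_force: [0.2, 0.5, 0.4]
grip_width: 0.4
```

```bash
cat > cmp.py <<'E'
import sys,pickle
from workcell import telemetry,read_camera
from h import *
t=telemetry.state();print(t["time_s"],t["ee_pos"],t["tcp_rot"],t["joint_pos"].round(2))
w=read_camera("wrist");n=sys.argv[1];cv2.imwrite(f"pics/{n}.png",w["image"][:,:,::-1])
pickle.dump({k:w[k] for k in("intrinsics","dist_coeffs","extrinsics")},open(f"{n}.pkl","wb"))
f=lambda a:cv2.resize(a[90:205,200:325],(400,368),interpolation=cv2.INTER_CUBIC)
cv2.imwrite(f"pics/{n}c.png",cv2.hconcat([f(cv2.imread("pics/wrist1.png")),f(cv2.imread(f"pics/{n}.png"))]))
E
python3 cmp.py f1
```

```text
24.7167 [0.51247403 0.10048132 0.2283586 ] [-1.33555168e-01  9.91041284e-01 -3.80439415e-04  2.14829065e-04] [-0.04  0.42 -0.3   1.82  0.15  0.92  1.44]
```

View pics/f1c.png

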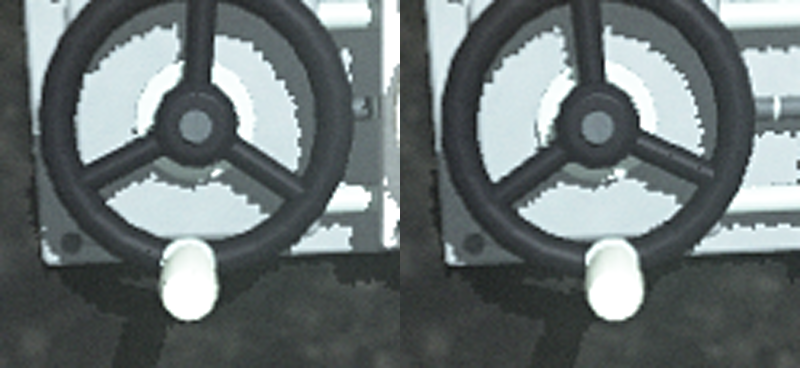

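```bash
cat > ang.py <<'E'
import sys,pickle
from h import *
def ang(n):
    w=pickle.load(open(f"{n}.pkl","rb"));im=cv2.imread(f"pics/{n}.png");g=im.min(2)
    # hub cap: grey disc in dark hub
    res={}
    hub=np.array([.4717,.0925])
    m=np.zeros_like(g);p=proj(w,[[hub[0],hub[1],.069]])[0]
    c=(np.hypot(*np.meshgrid(np.arange(512)-p[0],np.arange(384)-p[1]))<9)
    gg=im[:,:,1].astype(float); core=c&(gg>75)
    n_,lab,st,ce=cv2.connectedComponentsWithStats(core.astype(np.uint8))
    i=1+np.argmin([np.hypot(*(ce[k]-p))+(st[k,4]<15)*50 for k in range(1,n_)]);print("hub px",ce[i],st[i],"pred",p)
    H=atz(w,ce[i],.069)
    ww=(g>225);ww[:150]=0;ww[205:]=0;ww[:,:235]=0;ww[:,290:]=0
    n_,lab,st,ce=cv2.connectedComponentsWithStats(ww.astype(np.uint8));k=1+np.argmax(st[1:,4]);print("top",ce[k],st[k])
    s=st[k];tc=(s[0]+s[2]/2-.5,s[1]+s[3]-1-s[2]/2+.5)
    T=atz(w,tc,.114)
    print(n,"hub",H,"top",tc,T,"angle",np.degrees(np.arctan2(*(T-H)[::-1])),"R",np.hypot(*(T-H)))
for n in sys.argv[1:]: ang(n)
E
python3 ang.py wrist1 f1
python3 - <<'E'
# wheel rotation by polar unwrap of the rectified wheel plane
from h import *
import pickle
def pol(n,hub):
    w=pickle.load(open(f"{n}.pkl","rb"));im=cv2.imread(f"pics/{n}.png",0)
    a=np.radians(np.arange(0,360,.25));rr=np.arange(.018,.037,.001)
    A,R=np.meshgrid(a,rr);P=np.c_[(hub[0]+R*np.cos(A)).ravel(),(hub[1]+R*np.sin(A)).ravel(),np.full(A.size,.064)]
    q=proj(w,P).astype(np.float32);return cv2.remap(im,q[:,0].reshape(A.shape),q[:,1].reshape(A.shape),cv2.INTER_LINEAR)
for n in ("wrist1","f1"):
    cur=pol(n,(.4717,.0925));d=(cur<60).mean(0);np.save(f"/tmp/{n}.npy",d)
    for c in (75,195,315):pass
    k=d>.7;idx=np.where(k)[0]*.25;print(n,np.split(idx,np.where(np.diff(idx)>5)[0]+1) and [(g[0],g[-1]) for g in np.split(idx,np.where(np.diff(idx)>5)[0]+1)])
E
```

```text
hub px [261.09565217 127.8173913 ] [256 120  11  15 115] pred [259.73326414 128.9101248 ]
top [258.99038462 177.33653846] [251 165  16  25 312]
wrist1 hub [0.47027706 0.09353099] top (np.float64(258.5), np.float64(181.5)) [0.51409667 0.10284018] angle 11.993806946013878 R 0.04479753929260637
hub px [261.7254902  129.12745098] [256 124  13  11 102] pred [260.27933565 129.22205304]
top [266.98392283 177.46945338] [258 165  18  25 311]
f1 hub [0.47121951 0.09388645] top (np.float64(266.5), np.float64(180.5)) [0.51108754 0.10897725] angle 20.732589694902824 R 0.042628526265522895
wrist1 [(np.float64(67.0), np.float64(68.5)), (np.float64(193.75), np.float64(198.25)), (np.float64(306.75), np.float64(307.0)), (np.float64(316.5), np.float64(320.25))]
f1 [(np.float64(75.25), np.float64(77.5)), (np.float64(202.0), np.float64(207.0)), (np.float64(316.0), np.float64(317.0)), (np.float64(326.5), np.float64(329.5))]
```

>>> send_rows(
  motion=[
    [[1,4,-10],0.05],
    [[1,9,-25],0.11],
    [[1,9,-45],0.11],
    [[1,9,-65],0.11],
    [[1,9,-85],0.11],
    [[1,9,-105],0.11],
    [[1,9,-125],0.11],
    [[1,9,-143],0.11],
    [[1,9,-158],0.11],
    [[1,9,-168],0.11],
    [[1,9,-172],0.11],
    [[1,9,-172],0.11],
  ],
)

```text
time_s: 25.77
ee_pos: [0.513, 0.11, 0.0555]
tcp_rot: [-0.188, 0.982, -0.0, -0.001]
ft_force: [0.5, -1.2, 0.7]
grip_width: 0.399
```

```bash
python3 look.py f2
```

```text
25.7667 [0.51301594 0.11000023 0.05546494] [ 0.47871205 -1.201491    0.72461761] [-0.11  0.67 -0.24  1.98  0.29  0.53  1.4 ]
```

View pics/f2.png

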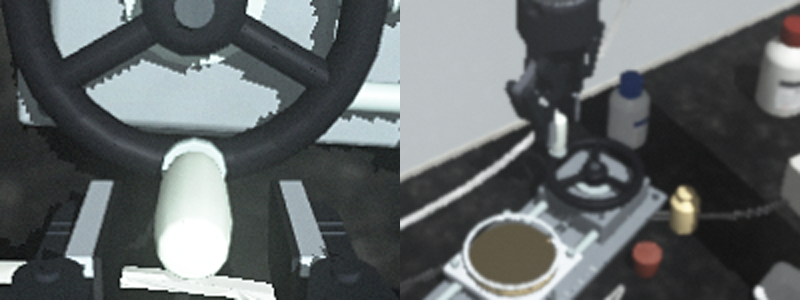

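>>> send_rows(
  motion=[
    [[0,0,0],0],
    [[0,0,0],0],
    [[0,0,0],0],
    [[0,0,0],0],
    [[0,-1,0],-0.02],
    [[0,-2,0],-0.04],
    [[1,-3,0],-0.06],
    [[1,-4,0],-0.08],
    [[1,-5,0],-0.1],
    [[1,-6,0],-0.12],
    [[2,-7,0],-0.14],
    [[2,-8,0],-0.16],
    [[2,-9,0],-0.18],
    [[2,-10,0],-0.19],
    [[2,-11,0],-0.2],
    [[2,-11,0],-0.2],
    [[2,-11,0],-0.2],
  ],
  hand=0.3,
)

```text
time_s: 27.28
ee_pos: [0.5154, 0.0989, 0.056]
tcp_rot: [-0.089, 0.996, -0.0, -0.0]
ft_force: [-0.5, 2.6, -0.5]
grip_width: 0.301
```

>>> send_rows(
  motion=[
    [[-1,2,0],0],
    [[-1,4,0],0],
    [[-1,4,8],0],
    [[-1,4,23],0],
    [[-1,4,43],0],
    [[-1,4,63],0],
    [[-2,3,83],0.03],
    [[-3,2,103],0.06],
    [[-3,2,123],0.09],
    [[-3,2,143],0.09],
    [[-3,2,160],0.09],
    [[-3,2,170],0.09],
    [[-3,2,172],0.09],
    [[-3,2,172],0.09],
  ],
  hand=0.4,
)

```text
time_s: 28.45
ee_pos: [0.5125, 0.1009, 0.2285]
tcp_rot: [-0.134, 0.991, -0.0, 0.0]
ft_force: [-0.4, -0.1, -0.8]
grip_width: 0.4
```

```bash
python3 cmp.py f3; python3 ang.py wrist1 f3
cat > spk.py <<'E'
from h import *
import pickle,sys
def pol(n,hub):
    w=pickle.load(open(f"{n}.pkl","rb"));im=cv2.imread(f"pics/{n}.png",0)
    a=np.radians(np.arange(0,360,.25));rr=np.arange(.018,.037,.001)
    A,R=np.meshgrid(a,rr);P=np.c_[(hub[0]+R*np.cos(A)).ravel(),(hub[1]+R*np.sin(A)).ravel(),np.full(A.size,.064)]
    q=proj(w,P).astype(np.float32);return cv2.remap(im,q[:,0].reshape(A.shape),q[:,1].reshape(A.shape),cv2.INTER_LINEAR)
for n in sys.argv[1:]:
    d=(pol(n,(.4717,.0925))<60).mean(0)
    idx=np.where(d>.7)[0]*.25;print(n,[(float(g[0]),float(g[-1])) for g in np.split(idx,np.where(np.diff(idx)>5)[0]+1)])
E
python3 spk.py wrist1 f3
```

```text
28.45 [0.51250868 0.10094404 0.22848692] [-1.34063524e-01  9.90972615e-01 -1.32766281e-04  4.80321516e-04] [-0.04  0.42 -0.29  1.82  0.15  0.92  1.44]
hub px [261.09565217 127.8173913 ] [256 120  11  15 115] pred [259.73326414 128.9101248 ]
top [258.99038462 177.33653846] [251 165  16  25 312]
wrist1 hub [0.47027706 0.09353099] top (np.float64(258.5), np.float64(181.5)) [0.51409667 0.10284018] angle 11.993806946013878 R 0.04479753929260637
hub px [260.93069307 128.71287129] [254 123  15  12 101] pred [259.8569248 128.9779585]
top [259.79746835 177.46835443] [252 165  16  25 316]
f3 hub [0.47115399 0.09347678] top (np.float64(259.5), np.float64(181.5)) [0.51381299 0.10354992] angle 13.285968740539513 R 0.043832162787115984
wrist1 [(67.0, 68.5), (193.75, 198.25), (306.75, 307.0), (316.5, 320.25)]
f3 [(67.5, 69.75), (184.75, 185.0), (194.25, 198.75), (318.0, 321.5)]
```

View pics/f3c.png

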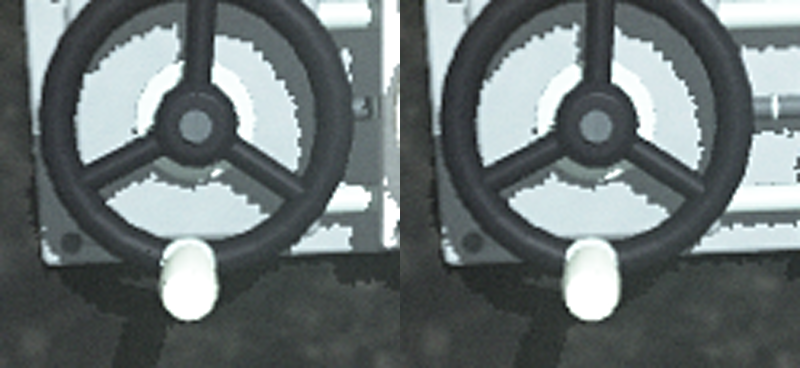

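>>> send_rows(
  motion=[
    [[-4,-15,5],0],
    [[-12,-40,15],0],
    [[-22,-70,25],0],
    [[-34,-105,30],0],
    [[-46,-140,30],0],
    [[-58,-175,30],0],
    [[-70,-210,30],0],
    [[-82,-245,30],0],
    [[-94,-280,30],0],
    [[-104,-310,30],0],
    [[-110,-330,30],0],
    [[-112,-338,30],0],
    [[-112,-338,30],0],
  ],
)

```text
time_s: 29.58
ee_pos: [0.399, -0.2384, 0.2569]
tcp_rot: [-0.132, 0.991, 0.0, -0.001]
ft_force: [0.6, -0.4, 0.1]
grip_width: 0.399
```

Run:
```python
from workcell import telemetry,read_camera
import cv2
t=telemetry.state();print(t["time_s"],t["ee_pos"],abs(t["qd"]).max())
p=read_camera("top")
f=lambda a:cv2.resize(a[140:260,130:335],(683,300)[:1]+(300,) if 0 else (512,300),interpolation=cv2.INTER_CUBIC)
cv2.imwrite("pics/g.png",cv2.vconcat([f(cv2.imread("pics/top0.png")),f(p["image"][:,:,::-1])]))
q=read_camera("scene")
cv2.imwrite("pics/gs.png",cv2.hconcat([cv2.resize(a[100:350,100:380],(400,357)) for a in (cv2.imread("pics/scene0.png"),q["image"][:,:,::-1])]))
```

```text
29.5833 [ 0.39903457 -0.23843044  0.25690964] 0.05212697331084338
```

View pics/g.png

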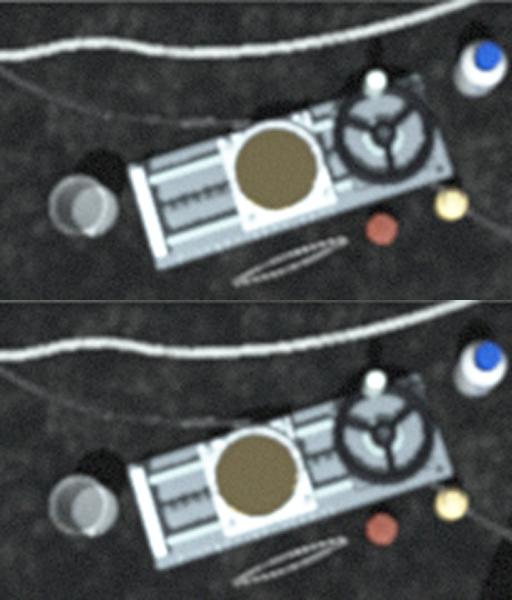

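View pics/gs.png

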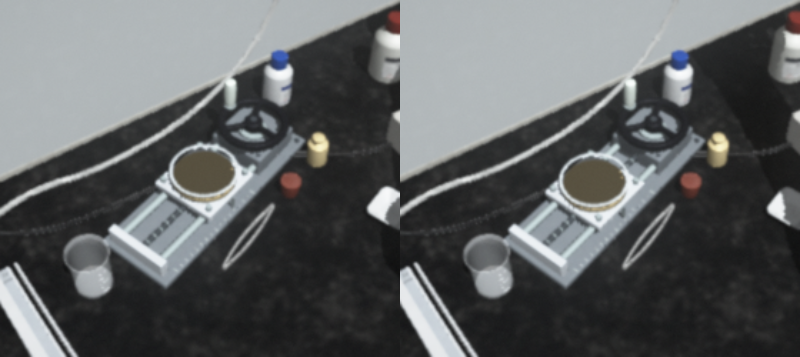

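The before and after views match. The handle is back in place, the carriage has moved one step, and the bystanders have not moved. Handing in.

```bash
python3 -c "
from workcell import r
print(r.finish_job())"
```

```text
the job is handed in; nothing more can be done
None
```

I pushed the hand wheel's handle clockwise through one full turn, and it stopped within about 1° of where it started. The job is handed in at 29.6 s on the robot's clock, with the arm clear of everything.

- **How it was done:** I kept the fingers loosely around the handle without gripping it and pushed it in two long strokes. I repositioned between them because of the last joint's range. A short final push followed, after the first comparison showed about 9° left to go. Contact forces read only about 2 to 4 N.
- **Handle position:** Compared with a wrist picture from the same pose before the job, the handle and spokes were 0.5 to 1.4° short of a full turn. I left that rather than push again.
- **Surroundings:** The before and after pictures from the top and scene cameras show the dish one step further from the wheel. The bottle, weight, stopper, tweezers and beaker look unmoved. I compared these by eye and did not measure the carriage's travel.
- **One disagreement:** With the fingers part open, the visible pad tips sat about 40 mm behind the stated tool point, more than the description implies. I went by the two cameras, lowering to a tool height of about 50 to 57 mm. The force readings showed no contact with the wheel on the way down.

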